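Lock the waffle iron's grid plate

ROBOT

A 7-joint arm with a two-finger parallel gripper is mounted at the origin on the work surface. World frame = base frame: x ahead of the robot, y to its left, z up, the work surface at z = 0. Lengths are in m, angles in rad, forces in N, time in s.
With the tool pointing down it reaches from about 0.425 to 0.95 m from the base axis. Payload 4.7 kg.
Tool frame: the origin (TCP) lies midway between the tips of the shut fingers; the grasp point (between the pads) lies 19 mm behind it; z points along the fingers, y is the line along which they close (so a half turn about z gives the same grasp; the last joint's range is limited). The gripper opens to 85 mm and grips with 20 to 120 N. Pads are 22 mm wide; open, the fingers measure 114 mm over their backs; the gripper's body (76 mm by 85 mm) begins 54 mm behind the grasp point. The pads swing forward as they close: fully open they stand 13 mm farther back than shut.
Start: joints at [1.257, 0.469, -0.049, 1.532, 0.024, 1.141, -0.082], TCP at [0.19, -0.648, 0.196] pointing down, gripper open.
Joint ranges: [-2.59, 2.59], [-0.33, 1.99], [-1.39, 1.29], [0.1, 2.45], [-1.04, 4.18], [0.21, 1.99], [-2.66, 2.66]. Speed limits (rad/s): [2.57, 2.57, 3.14, 3.14, 3.14, 3.14, 3.14].

INTERFACE

Orientations are given as a unit quaternion [x, y, z, w].
In Python, from cell import sensors, eyes, manip gives the robot as it stands. The module is installed in compiled form; this text tells all that it offers.
- The arm moves only by the shell command python3 -m creep 'ROWS' [OPENING] [FORCE]. ROWS is text: rows parted by semicolons, each of 4 numbers parted by spaces: the shift along the world's x, y, z in mm, then the turn about the world's z in degrees. A call has 1 to 5 rows; each row is the pose to reach, as a shift and turn from the pose commanded when the call began; what a row does not reach only later rows make up. A row lasts 1/8 s, in which the tool goes at most 62.5 mm and 10.7 degrees, less where a joint would pass 70% of its speed; a pose out of reach is approached as far as the arm can. A call with a gripper value outside its range is refused whole. OPENING is the closure, from 0 (fully open) to 1 (shut), set as the call begins (- or left out, the last holds). The fingers move at their own pace and stop on an object; FORCE is the grip in N (left out, the last holds). Time passes only in rows, so rows that repeat a pose let the fingers close. It gives the time, the measured TCP pose, the force, the opening and the grip force at its end, in the units of the state.
- sensors.sense(): the state, without advancing time (a new reading comes with each control period).
- eyes.capture(name): name is "scene" or "side" or "wrist"; returns a dict with "frame" (400x640x3 uint8, red, green, blue), "intrinsics" (3x3 intrinsics, pixels), "R" (3x3) and "t" (3): a world point X has camera coordinates R X + t. Camera axes: x right, y down, z forward; pixel columns grow to the right and rows downward; lengths in m; the calibration is good to about 2 mm. A picture is of the moment at which its call begins. There is no depth.
- manip.hand_in(): hands the job in; it is judged then, once.
The state is a dict: "t": time; "joint_pos": joint angles; "dq": joint speeds; "effort": joint torques, N m; "eef_pos": TCP position; "tool_rot": TCP orientation; "wrist_force": force on the tool from outside, world axes, zero at the start; "torque": the same for the moment, N m; "grip_width": opening from 0.0 (shut) to 1.0 (fully open); "grasp_force": force on a finger pad.
Only numpy, scipy, OpenCV 4.12 (cv2) and the standard library are available. Lean on these libraries where they do the work, as an engineer would, in place of code of your own. Each camera call takes 0.05 s, during which the arm holds its last target. There are 200 camera calls.

TASK

The waffle iron's loose grid plate has been pulled part-way out: push it fully home against its rear stop, then turn the knurled thumbscrew clockwise until it seats on the plate's side wing and the resistance clearly rises. Stop there, snug but not forced, let go, and leave the bottle, cup and bowl where they stand.

Things in the scene. Friction and masses are not known exactly. Their poses are not given: they have to be found in the camera images.
- iron: Fixed countertop waffle iron, steel, opened out flat: the lower half (200 x 205 mm, nearer the robot) carries the loose plate, the upper half lies folded back beyond it. Origin on the counter under the lower half; x points away from the robot to the rear stop, y left, z up. The plate slides along x on a flat bed 50 mm up, from x = -110 to +70 mm, between low guides 1.5 mm clear on each side.
- plate_tab (a point): Centre of the upright pull tab on the front edge of the loose dark cast grid plate, 80 mm above the counter; axes as the iron's. Tab 10 mm thick (x), 60 mm wide (y), its top 95 mm up. Plate 150 x 140 x 14 mm, 0.35 to 0.6 kg, with an 8 mm thick wing 35 mm wide on its right. It slides with 2 to 5 N; up to 25 N against the stop does no harm.
- tab_home (a point): Where plate_tab is when the plate is fully home against the rear stop (x = -75 mm in the iron's frame, 80 mm above the counter), fixed to the iron. The tab starts 25 to 45 mm short of it, nearer the robot.
- screw_knob (a point): Centre of the thumbscrew's knurled steel head: an upright plain cylinder, 32 mm across, 24 mm high, on the vertical screw axis, about 122 mm above the counter at first; turns with the head. Clockwise from above tightens; it sinks 1 mm per rad. It starts 2.1 to 3.8 rad short of seating (how far does not show). Free turning takes about 0.03 Nm.
- bracket_top (a point): On the screw axis, on top of the bracket arm that carries the thumbscrew over the plate's wing, 92 mm above the counter; 12 mm or more free below the head. Once the screw is seated the head is springy: its torque climbs 1 Nm per further rad and stays while held. Snug is 0.15 to 0.35 Nm, over 0.5 Nm is forced. Let go, the head springs back; the screw stays seated.
- syrup: Amber bottle, 52 mm across, 150 mm tall, left of the iron; origin under its base. Leave alone.
- cup: White cup, 76 mm across, 90 mm tall, left of the iron's front; origin under its base. Leave alone.
- bowl: White bowl, 120 mm across, 55 mm tall, right of the iron; origin under its base. Leave alone.
Mind the look-alikes: they are no part of the job. What is meant by the part that bears plate_tab is not blue or red, and is the larger of those in its own colour.

How it is judged:
On the way, in this order (a step that is already met when the one before it is completed fails the run):
1. the plate is fully home against the rear stop, the screw not yet bearing on it (x of plate_tab in the frame of iron above -0.079 m and contact force between screw and plate below 1 N), for 0.1 s.
2. the screw's foot bears on the plate's wing and the head has been turned on until it resists firmly (contact force between screw and plate above 3 N and value of joint knob above 0.12 rad), for 0.15 s.
At the end, for the whole second after the job is handed in: The plate is within 4 mm of the rear stop and lies flat; the thumbscrew is seated (within 0.1 rad of its end) and its foot bears on the plate's wing with more than 3 N (x of plate_tab in the frame of iron above -0.079 m and contact force between screw and plate above 3 N and value of joint screw above 0.9 rad and angle between plate_tab's own z axis and vertical below 0.04 rad); the robot touches nothing.
It fails at once if the screw was forced: its head was twisted with more than 0.5 Nm (value of joint knob above 0.5 rad).
It fails at once if the bottle, cup or bowl was pushed more than 20 mm (distance of any of syrup, cup, bowl from where it was at the start of the episode above 0.02 m).
It also fails if it takes over 72 s, if anything falls off the work surface, if the arm or the gripper's body presses on something with over 40 N, if the wrist force passes 120 N, or if a joint passes its speed limit or range.

## Working session

There is one attempt and no reset: what is moved stays moved. The work goes in short steps, Python scripts to look and compute and a shell command to move; the robot and the scene stay as the last step left them, time stands still between calls to the robot, and variables do not carry over. Pictures are saved under pics/ and viewed, at most 13 in all, crops included, and the job is handed in when it is done.

```bash
mkdir -p pics; cat > h.py <<'E'
import numpy as np, cv2
from cell import sensors, eyes, manip
def snap(n,f):
    c=eyes.capture(n); cv2.imwrite(f,c["frame"][:,:,::-1]); np.savez(f[:-4]+".npz",**c); return c
def ray(c,u,v):
    R,t,K=c["R"],c["t"],c["intrinsics"]; o=-R.T@t; d=R.T@np.linalg.inv(K)@np.array([u,v,1.]); return o,d
def onz(c,u,v,z):
    o,d=ray(c,u,v); return o+d*(z-o[2])/d[2]
def proj(c,X):
    p=c["intrinsics"]@(c["R"]@np.array(X)+c["t"]); return p[:2]/p[2]
E
python3 - <<'E'
from h import *
for n in ("scene","side"):
    c=snap(n,f"pics/{n}0.png"); print(n,-c["R"].T@c["t"])
s=sensors.sense(); print(s["t"],s["eef_pos"],s["tool_rot"],s["wrist_force"],s["grip_width"])
E
```

```text
scene [1.26640725 0.34061368 1.05828757]
side [0.35574983 0.55839158 0.83013732]
0.1 [ 0.18947184 -0.64725707  0.19515423] [ 9.89875714e-01  1.41934124e-01 -1.71578406e-04 -8.63594335e-04] [ 0.02454659  0.26577974 -0.52971143] 1.001310009279628
```

View pics/scene0.png

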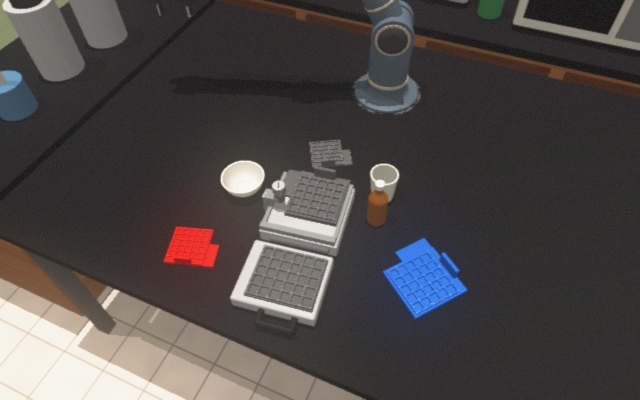

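View pics/side0.png

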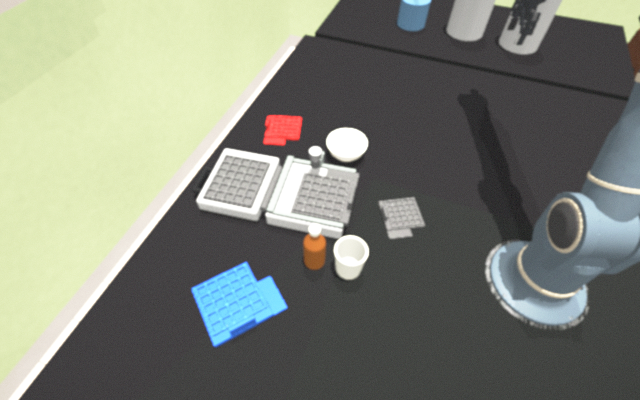

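Candidates in the scene view are a dark plate in the iron (318,196), a small dark plate on the counter (330,153), a red plate (190,247) and a blue plate (425,277). The one meant is the dark plate in the iron: it is neither blue nor red, and is the larger of the two dark ones. I'll confirm that in a crop.

```bash
python3 - <<'E'
import cv2
a=cv2.imread("pics/scene0.png")[130:260,220:370]; b=cv2.imread("pics/side0.png")[130:260,250:400]
f=lambda i:cv2.resize(i,(400,347),interpolation=cv2.INTER_CUBIC)
g=cv2.hconcat([f(a),f(b)]); cv2.imwrite("pics/crop.png",cv2.convertScaleAbs(g,alpha=1.4,beta=15))
E
```

```text
(no output)
```

View pics/crop.png

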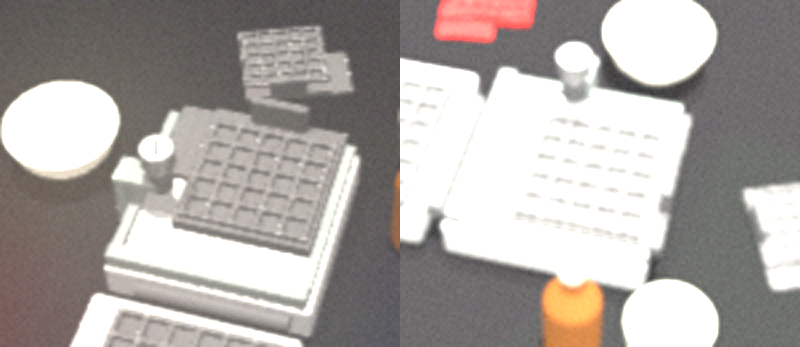

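The crop confirms it: the larger dark plate sits in the iron, with its tab at about (325,169) in the scene view. The knob top is at (279,186) in scene and (316,150) in side.

```bash
python3 - <<'E'
from h import *
L=lambda n:dict(np.load(f"pics/{n}0.npz"))
s,d=L("scene"),L("side")
k=400/150
S=lambda u,v:(u/k+220,v/k+130); D=lambda u,v:((u-400)/k+250,v/k+130)
def tri(a,b):
    o1,d1=ray(s,*a);o2,d2=ray(d,*b);d1/=np.linalg.norm(d1);d2/=np.linalg.norm(d2)
    m=np.linalg.lstsq(np.c_[d1,-d2],o2-o1,rcond=None)[0];p,q=o1+m[0]*d1,o2+m[1]*d2
    return (p+q)/2,np.linalg.norm(p-q)
print("knob",tri(S(157,146),D(575,52)),onz(s,*S(157,146),.134),onz(d,*D(575,52),.134))
for n,p in dict(farR=(175,224),farL=(305,246),nearL=(345,132)).items(): print("plate",n,onz(s,*S(*p),.064))
for p in [(250,92),(308,106)]: print("tabtop",onz(s,*S(*p),.095))
for p in [(110,265),(298,320),(357,155)]: print("iron",onz(s,*S(*p),.05))
# bowl bottle cup approx
print("bowl",onz(s,243,172,.055),"bottle",onz(s,380,184,.15),"cup",onz(s,385,173,.09))
E
```

```text
knob (array([ 0.60372388, -0.08652855,  0.13515359]), np.float64(0.003454408813188268)) [ 0.60417907 -0.08530946  0.134     ] [ 0.60392602 -0.08982358  0.134     ]
plate farR [ 0.63493373 -0.05711465  0.064     ]
plate farL [0.61010455 0.06818688 0.064     ]
plate nearL [0.46299549 0.05060468 0.064     ]
tabtop [ 0.47574315 -0.04866333  0.095     ]
tabtop [0.47050455 0.01280854 0.095     ]
iron [ 0.69386137 -0.09824619  0.05      ]
iron [0.68051893 0.09076935 0.05      ]
iron [0.47557964 0.06911024 0.05      ]
bowl [ 0.54500897 -0.2349747   0.055     ] bottle [0.51685285 0.15033517 0.15      ] cup [0.42591996 0.13729222 0.09      ]
```

```bash
python3 -m creep '34 50 0 -2; 68 100 0 -4; 102 150 0 -6; 136 200 0 -8; 170 250 0 -10' 1 40; python3 -m creep '15 60 0 0; 30 120 0 0; 45 180 0 0; 60 240 0 0; 70 300 0 0';  python3 -m creep '4 40 0 0; 8 80 0 0; 8 80 0 0'
```

```text
t: 0.72
eef_pos: [0.3604, -0.3959, 0.1959]
tool_rot: [0.999, 0.055, -0.0, -0.0]
wrist_force: [1.3, 0.4, -0.8]
grip_width: 0.003
grasp_force: 0.0
t: 1.35
eef_pos: [0.4299, -0.0958, 0.1961]
tool_rot: [0.998, 0.055, 0.0, 0.0]
wrist_force: [0.5, 0.4, -0.3]
grip_width: -0.001
grasp_force: 0.0
t: 1.72
eef_pos: [0.4376, -0.0146, 0.1961]
tool_rot: [0.998, 0.058, 0.0, -0.0]
wrist_force: [-0.3, -0.3, 0.2]
grip_width: -0.0
grasp_force: 0.0
```

```bash
python3 - <<'E'
from h import *
c=snap("wrist","pics/w1.png"); print(-c["R"].T@c["t"]); print(proj(c,[.473,-.018,.095]),proj(c,[.604,-.087,.134]))
E
```

```text
[ 0.5112133  -0.00692385  0.37309136]
[323.08746805 148.76036542] [447.24841782 -21.05415251]
```

View pics/w1.png

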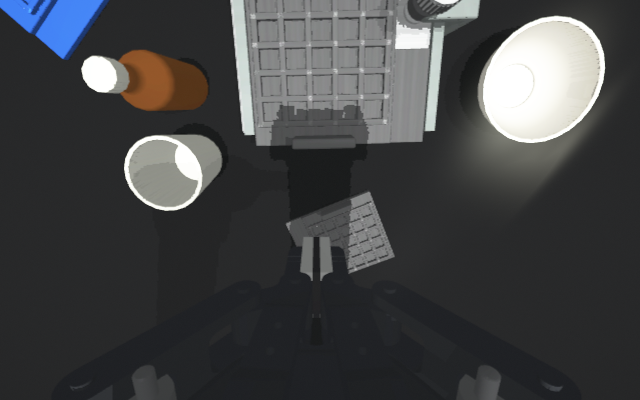

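The wrist view shows the tab top spanning columns 293–356 at row ~141. The fingers are in front of it and the path is clear; the decoy lies flat on the counter below.

```bash
python3 - <<'E'
from h import *
c=dict(np.load("pics/w1.npz"))
a,b=onz(c,293,141,.095),onz(c,356,139.5,.095); print(a,b,np.degrees(np.arctan2((a-b)[1],(a-b)[0]))-90)
E
python3 -m creep '0 0 -40 0; 0 0 -80 0; 0 0 -118 0; 0 0 -118 0'; python3 -m creep '10 1 0 0; 20 2 0 0; 25 3 0 0; 30 3 0 0'
```

```text
[0.47688633 0.01064203 0.095     ] [ 0.48504459 -0.04726156  0.095     ] 8.019834550073966
t: 2.28
eef_pos: [0.435, -0.0192, 0.076]
tool_rot: [0.999, 0.054, -0.003, -0.0]
wrist_force: [-0.7, -0.4, 1.1]
grip_width: -0.003
grasp_force: 0.0
t: 2.78
eef_pos: [0.4685, -0.0147, 0.0787]
tool_rot: [0.998, 0.055, 0.001, 0.0]
wrist_force: [-0.8, 0.1, 0.3]
grip_width: -0.003
grasp_force: 0.0
```

```bash
python3 -m creep '5 0 0 0; 10 1 0 0; 15 1 0 0; 20 2 0 0'; python3 -m creep '4 0 0 0; 8 1 0 0; 8 1 0 0'; python3 -m creep '4 0 0 0; 8 1 0 0; 8 1 0 0'
```

```text
t: 3.28
eef_pos: [0.488, -0.0128, 0.0781]
tool_rot: [0.998, 0.055, -0.0, 0.0]
wrist_force: [-0.2, 0.4, -0.3]
grip_width: 0.003
grasp_force: 0.0
t: 3.65
eef_pos: [0.496, -0.0117, 0.0781]
tool_rot: [0.998, 0.055, 0.0, -0.0]
wrist_force: [0.0, -0.4, 0.9]
grip_width: 0.003
grasp_force: 0.0
t: 4.03
eef_pos: [0.5041, -0.0107, 0.0782]
tool_rot: [0.998, 0.055, 0.0, -0.0]
wrist_force: [0.3, 0.5, 0.4]
grip_width: 0.003
grasp_force: 0.0
```

```bash
python3 - <<'E'
from h import *
w=snap("wrist","pics/w2.png"); s=snap("side","pics/s2.png")
i=cv2.resize(s["frame"][120:250,240:440,::-1],(800,520),interpolation=cv2.INTER_CUBIC)[:, :]
v=cv2.resize(w["frame"][:,:,::-1],(400,250))
cv2.imwrite("pics/c2.png",cv2.vconcat([cv2.resize(i,(520,338)),cv2.resize(w["frame"][60:300,150:500,::-1],(520,260))]))
E
```

```text
(no output)
```

View pics/c2.png

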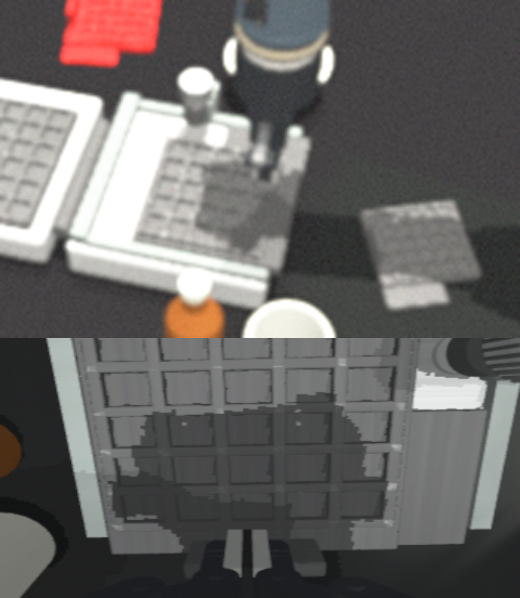

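```bash
python3 - <<'E'
from h import *
c=dict(np.load("pics/w2.npz")); s=sensors.sense(); e=s["eef_pos"]; print(e, s["tool_rot"],-c["R"].T@c["t"], s["effort"])
U=lambda u,v:(150+u/1.486,60+(v-338)/1.083)
print("tcp px",proj(c,e))
for n,p,z in [("tabTopL",(185,545),.095),("tabTopR",(320,541),.095),("tabR low",(325,575),.095),("plate nearL",(112,553),.064),("plate nearR",(397,548),.064),("wing nearR",(464,543),.058)]: print(n,onz(c,*U(*p),z))
d=dict(np.load("pics/w1.npz"))
for p,z in [((256,146),.064),((391,143),.064),((424,141),.058)]: print("before",onz(d,*p,z))
cv2.imwrite("pics/c3.png",cv2.resize(c["frame"][200:360,220:420,::-1],(750,600),interpolation=cv2.INTER_CUBIC))
E
```

```text
[ 0.50363014 -0.01077809  0.07806774] [ 9.98478489e-01  5.51425210e-02 -9.52938673e-05  1.85767941e-05] [ 0.57772128 -0.00335142  0.25516603] [-3.11164011e-02 -3.79553783e+01 -2.99624339e+00 -1.80760020e+01
  9.37302393e-03 -9.83750186e-03 -4.32563993e-04]
tcp px [314.73235402 225.71607989]
tabTopL [0.49170315 0.01213934 0.095     ]
tabTopR [ 0.50009723 -0.04164911  0.095     ]
tabR low [ 0.47909505 -0.047124    0.095     ]
plate nearL [0.46525973 0.0499781  0.064     ]
plate nearR [ 0.48407928 -0.08687614  0.064     ]
wing nearR [ 0.4885066  -0.12174397  0.058     ]
before [0.46348798 0.05025017 0.064     ]
before [ 0.48279644 -0.08826908  0.064     ]
before [ 0.48833284 -0.12393803  0.058     ]
```

View pics/c3.png

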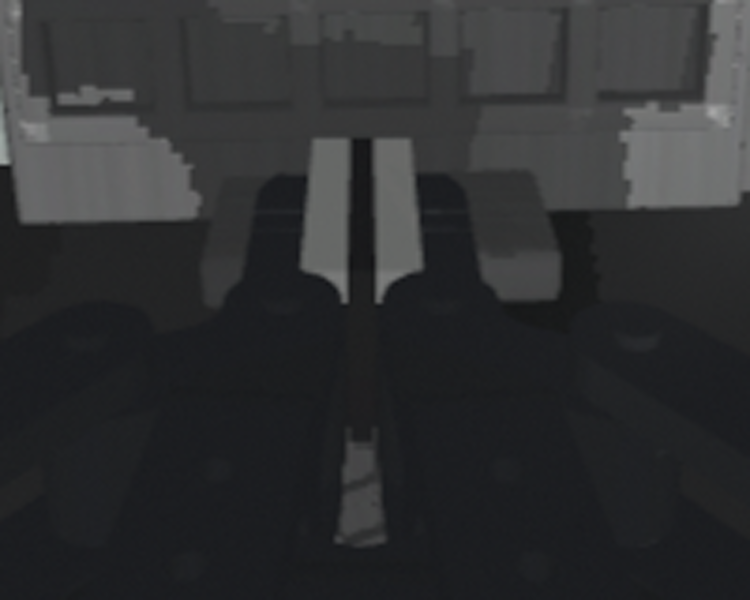

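```bash
python3 - <<'E'
from h import *
c=dict(np.load("pics/w2.npz")); e=sensors.sense()["eef_pos"]; print(c["intrinsics"][0],c["intrinsics"][1])
for h in (-.011,0,.005,.011):
  o,d=ray(c,318,236.8); x=e[0]+h; print(h, o+d*(x-o[0])/d[0])
  o,d=ray(c,318,279); print("   padtop", o+d*(x-o[0])/d[0])
# side view: where would TCP and tab project
s=dict(np.load("pics/s2.npz")); print("side tcp",proj(s,e),"tab",proj(s,[.474,-.018,.095]),"up",proj(s,e+np.array([0,0,.03])))
cv2.imwrite("pics/c4.png",cv2.resize(s["frame"][150:220,300:390,::-1],(770,600),interpolation=cv2.INTER_CUBIC))
E
```

```text
[296.26889372   0.         315.97931936] [  0.         296.26889372 196.3120509 ]
-0.011 [ 0.49263014 -0.01418851  0.07054689]
   padtop [ 0.49263014 -0.01383633  0.12178564]
0 [ 0.50363014 -0.01278756  0.09441319]
   padtop [ 0.50363014 -0.01248091  0.13902814]
0.005 [ 0.50863014 -0.01215077  0.1052615 ]
   padtop [ 0.50863014 -0.01186481  0.14686564]
0.011 [ 0.51463014 -0.01138662  0.11827949]
   padtop [ 0.51463014 -0.01112549  0.15627065]
side tcp [340.48900609 195.64299808] tab [352.91955059 192.88538484] up [341.22690312 188.31655933]
```

View pics/c4.png

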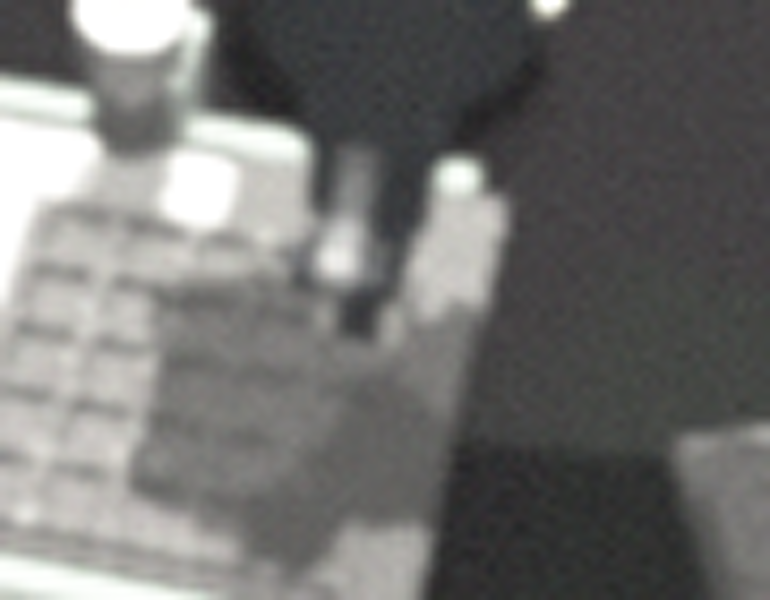

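Both views put the real fingertips about 28 mm higher than `eef_pos` says. The side view has the tip at (341,188), which is z≈0.108, so the fingers passed over the tab and the plate hasn't moved. I'll back up, go 30 mm lower and push again.

```bash
python3 -m creep '-30 -4 0 0; -66 -8 0 0; -66 -8 0 0; -66 -8 -15 0; -66 -8 -30 0'; python3 -m creep '0 0 0 0'; python3 -m creep '6 1 0 0; 12 1 0 0; 18 2 0 0; 18 2 0 0'; python3 - <<'E'
from h import *
snap("side","pics/s3.png"); c=snap("wrist","pics/w3.png")
s=dict(np.load("pics/s3.npz"));print(proj(s,sensors.sense()["eef_pos"]+np.array([0,0,.028])))
a=cv2.resize(s["frame"][150:220,300:390,::-1],(514,400),interpolation=cv2.INTER_CUBIC)
b=cv2.resize(c["frame"][120:320,220:420,::-1],(286,400)) 
cv2.imwrite("pics/c5.png",cv2.hconcat([a,b]))
E
```

```text
t: 4.75
eef_pos: [0.4387, -0.0187, 0.0472]
tool_rot: [0.998, 0.055, 0.0, -0.0]
wrist_force: [0.5, 0.5, 0.2]
grip_width: -0.0
grasp_force: 0.0
t: 4.88
eef_pos: [0.4368, -0.0185, 0.0464]
tool_rot: [0.998, 0.055, -0.002, -0.0]
wrist_force: [-0.2, -0.6, 0.0]
grip_width: 0.001
grasp_force: 0.0
t: 5.38
eef_pos: [0.4566, -0.0166, 0.0484]
tool_rot: [0.998, 0.055, 0.001, -0.0]
wrist_force: [-0.3, 0.1, 0.3]
grip_width: 0.002
grasp_force: 0.0
[358.97212973 199.87692997]
```

View pics/c5.png

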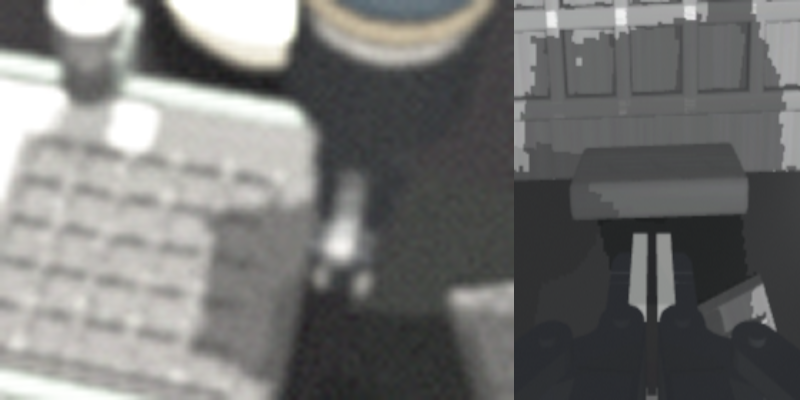

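The fingers now stand just in front of the tab (wrist crop: tips at row 235, tab's top face ending at row 218). I'll push on.

```bash
python3 -m creep '5 1 0 0; 10 1 0 0; 15 2 0 0; 15 2 0 0';python3 -m creep '5 1 0 0; 10 1 0 0; 15 2 0 0; 15 2 0 0'; python3 -m creep '4 0 0 0; 8 1 0 0; 8 1 0 0'
```

```text
t: 5.98
eef_pos: [0.4701, -0.0148, 0.0478]
tool_rot: [0.998, 0.055, -0.001, 0.0]
wrist_force: [-2.3, 0.6, -0.5]
grip_width: -0.0
grasp_force: 1.1
t: 6.48
eef_pos: [0.4843, -0.0119, 0.0476]
tool_rot: [0.998, 0.056, -0.001, -0.0]
wrist_force: [-4.3, 3.0, 0.3]
grip_width: -0.0
grasp_force: 2.1
t: 6.85
eef_pos: [0.4931, -0.0113, 0.0478]
tool_rot: [0.998, 0.055, -0.001, -0.0]
wrist_force: [-3.8, 2.5, -1.1]
grip_width: 0.002
grasp_force: 1.7
```

```bash
python3 -m creep '3 0 0 0; 6 1 0 0; 6 1 0 0'; python3 -m creep '3 0 0 0; 5 1 0 0; 5 1 0 0';  python3 -m creep '2 0 0 0; 4 1 0 0; 4 1 0 0'
```

```text
t: 7.22
eef_pos: [0.4996, -0.0107, 0.048]
tool_rot: [0.998, 0.055, -0.0, -0.0]
wrist_force: [-3.1, 1.8, -1.7]
grip_width: 0.004
grasp_force: 1.5
t: 7.6
eef_pos: [0.5017, -0.0105, 0.0479]
tool_rot: [0.998, 0.055, -0.003, 0.001]
wrist_force: [-9.7, 0.6, 6.7]
grip_width: 0.004
grasp_force: 4.9
t: 7.98
eef_pos: [0.5014, -0.0108, 0.0474]
tool_rot: [0.998, 0.055, -0.008, 0.002]
wrist_force: [-18.2, -0.9, 13.2]
grip_width: -0.0
grasp_force: 9.0
```

The plate is hard against the stop: motion halted with the x force rising to 18 N. Now I'll retreat, raise, and check joint 7 for the turning room.

```bash
python3 -m creep '-25 -2 0 0; -30 -3 0 0; -30 -3 50 0; -30 -3 100 0; -30 -3 140 0'; python3 -m creep '30 -25 0 0; 60 -50 0 0; 90 -72 0 0; 118 -72 0 0;118 -72 0 0' 0; python3 - <<'E'
from h import *
s=sensors.sense(); print(np.round(s["joint_pos"],3),s["torque"],s["eef_pos"])
c=snap("scene","pics/sc4.png"); w=snap("wrist","pics/w4.png")
o=dict(np.load("pics/scene0.npz"))
print(proj(w,[.604,-.087,.134]))
a=cv2.resize(c["frame"][130:260,220:370,::-1],(400,347),interpolation=cv2.INTER_CUBIC)
b=cv2.resize(w["frame"][:,:,::-1],(400,250)); b=cv2.copyMakeBorder(b,0,97,0,0,cv2.BORDER_CONSTANT)
cv2.imwrite("pics/c6.png",cv2.hconcat([cv2.convertScaleAbs(a,alpha=1.4,beta=15),b]))
E
```

```text
t: 8.6
eef_pos: [0.4814, -0.0121, 0.1912]
tool_rot: [0.998, 0.055, 0.003, 0.0]
wrist_force: [0.7, -0.5, -0.4]
grip_width: -0.002
grasp_force: 0.0
t: 9.22
eef_pos: [0.5997, -0.0844, 0.1883]
tool_rot: [0.998, 0.055, 0.002, -0.0]
wrist_force: [-0.9, 0.0, 0.6]
grip_width: 1.0
grasp_force: 0.0
[ 0.368  0.39  -0.393  1.7    0.165  1.08  -1.538] [ 0.05728081  0.00699031 -0.03413442] [ 0.59966434 -0.08436877  0.18831035]
[319.34368902 193.02065008]
```

View pics/c6.png

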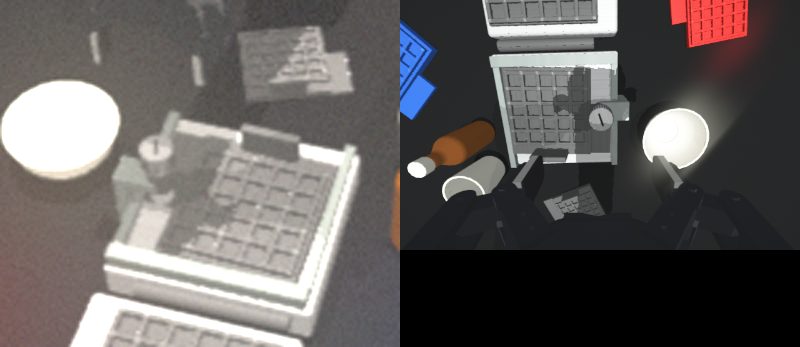

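Plate is home, level with the rear stop in the scene crop. The wrist view shows the knob at about (320,189), where it was predicted. Next I'll fit the knob centre and pre-rotate counter-clockwise.

```bash
python3 - <<'E'
from h import *
c=dict(np.load("pics/w4.npz")); g=cv2.medianBlur(cv2.cvtColor(c["frame"],cv2.COLOR_RGB2GRAY),3)
k=cv2.HoughCircles(g[150:230,270:370],cv2.HOUGH_GRADIENT,1,20,param1=120,param2=12,minRadius=14,maxRadius=26)
print(k[0][:3], [onz(c,270+a,150+b,.134) for a,b,r in k[0][:3]], [r/c["intrinsics"][0,0]*.23 for a,b,r in k[0][:3]])
E
python3 -m creep '0 0 0 10; 0 0 0 20; 0 0 0 30; 0 0 0 40; 0 0 0 50'; python3 -c "
from h import *
print(sensors.sense()['joint_pos'])"
```

```text
[[51.5 40.5 18.5]
 [28.5 48.5 23.2]] [array([ 0.60631078, -0.08849912,  0.134     ]), array([ 0.59748885, -0.07057124,  0.134     ])] [np.float64(0.014361953246586312), np.float64(0.018010666285302877)]
t: 9.95
eef_pos: [0.5961, -0.0838, 0.1886]
tool_rot: [0.88, 0.475, 0.0, 0.001]
wrist_force: [0.5, 0.1, -0.3]
grip_width: 1.0
grasp_force: 0.0
[ 0.49950766  0.41574658 -0.57492053  1.69886845  0.25015402  1.09999945
 -0.73243563]
```

```bash
python3 -m creep '0 0 0 10; 0 0 0 20; 0 0 0 30; 0 0 0 40; 0 0 0 50'; python3 -m creep '0 0 0 10; 0 0 0 20; 0 0 0 30; 0 0 0 40; 0 0 0 50'>/dev/null;python3 -m creep '0 0 0 10; 0 0 0 20; 0 0 0 30; 0 0 0 40; 0 0 0 50'>/dev/null; python3 -m creep '0 0 0 10; 0 0 0 20; 0 0 0 30;0 0 0 30;0 0 0 30';  python3 -c "
from h import *
s=sensors.sense();print(s['joint_pos'],s['torque'])"
```

```text
t: 10.58
eef_pos: [0.5962, -0.0839, 0.1886]
tool_rot: [0.597, 0.802, -0.0, 0.001]
wrist_force: [-0.3, 0.9, -0.4]
grip_width: 1.0
grasp_force: 0.0
t: 12.45
eef_pos: [0.5965, -0.0839, 0.1883]
tool_rot: [-0.471, 0.882, -0.0, -0.0]
wrist_force: [0.3, -0.3, -0.6]
grip_width: 0.999
grasp_force: 0.0
[ 0.89763662  0.69921109 -1.28283578  1.67738837  0.69499028  1.30484058
  2.03162579] [ 0.01597759 -0.05449288  0.00217985]
```

```bash
python3 -m creep '5 -2 -20 0; 10 -5 -45 0; 10 -5 -70 0; 10 -5 -90 0; 10 -5 -90 0' 0; python3 -m creep '0 0 -10 0; 0 0 -20 0; 0 0 -20 0'; python3 - <<'E'
from h import *
snap("side","pics/s5.png"); c=snap("wrist","pics/w5.png")
s=dict(np.load("pics/s5.npz"))
a=cv2.resize(s["frame"][110:200,270:370,::-1],(444,400),interpolation=cv2.INTER_CUBIC)
b=cv2.resize(c["frame"][100:400,120:520,::-1],(356,267)); b=cv2.copyMakeBorder(b,0,133,0,0,cv2.BORDER_CONSTANT)
cv2.imwrite("pics/c7.png",cv2.hconcat([a,b]))
E
```

```text
t: 13.08
eef_pos: [0.6053, -0.0888, 0.0957]
tool_rot: [-0.472, 0.882, 0.001, -0.002]
wrist_force: [-0.1, 0.1, 0.4]
grip_width: 1.004
grasp_force: 0.0
t: 13.45
eef_pos: [0.6062, -0.089, 0.0775]
tool_rot: [-0.472, 0.882, 0.0, -0.001]
wrist_force: [-0.1, 0.1, 0.8]
grip_width: 1.0
grasp_force: 0.0
```

View pics/c7.png

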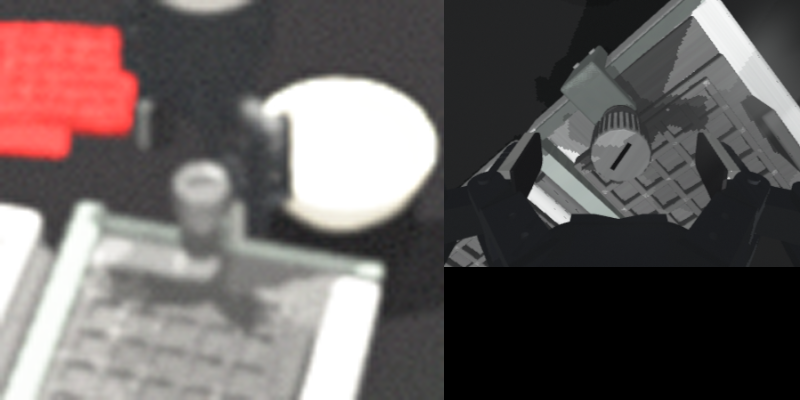

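The knob stands between the open fingers: wrist crop (620,150), with the pads at (525,165) and (715,160). Now a height check on the fingertips.

```bash
python3 - <<'E'
from h import *
s=dict(np.load("pics/s5.npz")); e=sensors.sense()["eef_pos"]; a=np.radians(146.3); u=np.array([np.cos(a),np.sin(a),0])
for sg in (1,-1):
  for z in (.02,.035,.05): print(sg,z,proj(s,e+sg*.045*u+[0,0,z]))
print("knob top",proj(s,[.606,-.0885,.134]),"obs tips (303,143) (334,156) knob", 270+202/4.44,110+177/4.44)
E
```

```text
1 0.02 [324.03548332 169.0067899 ]
1 0.035 [324.18708655 165.17203496]
1 0.05 [324.34245341 161.24208001]
-1 0.02 [305.12806637 149.07323805]
-1 0.035 [305.05145329 145.17716   ]
-1 0.05 [304.97302461 141.18875193]
knob top [314.70940686 149.62455318] obs tips (303,143) (334,156) knob 315.4954954954955 149.86486486486487
```

```bash
python3 -m creep '0 0 -6 0; 0 0 -6 0'; python3 -m creep '0 0 0 0; 0 0 0 0; 0 0 0 0; 0 0 0 0; 0 0 0 0' 1 40; python3 -c "
from h import *
s=sensors.sense();print(s['torque'],s['joint_pos'][6])"
```

```text
t: 13.8
eef_pos: [0.6064, -0.089, 0.0717]
tool_rot: [-0.472, 0.882, 0.0, -0.0]
wrist_force: [-0.5, 0.8, 0.5]
grip_width: 1.005
grasp_force: 0.0
t: 14.42
eef_pos: [0.606, -0.0882, 0.0725]
tool_rot: [-0.472, 0.881, 0.0, -0.001]
wrist_force: [-4.3, 1.1, 5.4]
grip_width: 0.36
grasp_force: 39.4
[0.16674819 0.98419679 0.01707656] 1.953413530242481
```

```bash
cat > tq.py <<'E'
from h import *
s=sensors.sense(); q=s['tool_rot']; y=np.degrees(2*np.arctan2(q[1],q[0]))
print('TZ',np.round(s['torque'],3),'yaw',round(y%360,1),'j7',round(s['joint_pos'][6],2))
E
python3 -m creep '0 0 0 -8; 0 0 0 -16; 0 0 0 -24; 0 0 -1 -32; 0 0 -1 -40'; python3 tq.py; python3 -m creep '0 0 0 -8; 0 0 0 -16; 0 0 0 -24; 0 0 -1 -32; 0 0 -1 -40'; python3 tq.py
```

```text
t: 15.05
eef_pos: [0.6055, -0.0877, 0.0718]
tool_rot: [-0.14, 0.99, 0.0, -0.001]
wrist_force: [-6.2, 1.5, 6.8]
grip_width: 0.362
grasp_force: 39.5
TZ [0.394 1.309 0.031] yaw 196.1 j7 1.34
t: 15.68
eef_pos: [0.6056, -0.087, 0.071]
tool_rot: [0.207, 0.978, 0.0, -0.001]
wrist_force: [-6.6, 3.5, 8.9]
grip_width: 0.363
grasp_force: 39.7
TZ [ 0.666  1.392 -0.008] yaw 156.1 j7 0.73
```

```bash
python3 -m creep '-1 0 0 -8; -2 1 0 -16; -2 1 0 -24; -2 1 0 -32; -2 1 0 -32'; python3 tq.py; for i in 1; do python3 -m creep '0 0 0 -4; 0 0 0 -8; 0 0 0 -8' | grep force; python3 tq.py; done; python3 -m creep '0 0 0 -4; 0 0 0 -8; 0 0 0 -8'|grep force; python3 tq.py
```

```text
t: 16.3
eef_pos: [0.606, -0.0865, 0.0708]
tool_rot: [0.466, 0.885, 0.001, 0.001]
wrist_force: [1.1, 3.1, 3.4]
grip_width: 0.36
grasp_force: 39.7
TZ [ 0.618 -0.097  0.044] yaw 124.5 j7 0.25
wrist_force: [1.8, 4.3, 2.8]
grasp_force: 39.8
TZ [ 0.903 -0.31   0.046] yaw 116.5 j7 0.13
wrist_force: [2.0, 4.1, 1.8]
grasp_force: 39.8
TZ [ 0.895 -0.477  0.033] yaw 108.5 j7 0.01
```

```bash
python3 -m creep '0 1 0 -4; 0 1 0 -8; 0 1 0 -8' | grep force; python3 tq.py;  python3 -m creep '0 0 0 -4; 0 0 0 -8; 0 0 0 -8'|grep force; python3 tq.py
```

```text
wrist_force: [3.6, 3.6, 2.3]
grasp_force: 39.8
TZ [ 0.714 -0.839  0.092] yaw 100.5 j7 -0.11
wrist_force: [4.4, 4.1, 1.2]
grasp_force: 39.7
TZ [ 0.687 -0.929  0.242] yaw 92.5 j7 -0.23
```

```bash
python3 -m creep '0 0 0 -4; 0 0 0 -6; 0 0 0 -6' | grep force; python3 tq.py
```

```text
wrist_force: [5.5, 2.8, 1.0]
grasp_force: 39.7
TZ [ 0.709 -0.97   0.288] yaw 86.6 j7 -0.32
```

The torque climbed 0.03, 0.09, 0.24, 0.29 Nm, close to 1 Nm/rad, so the screw is seated and snug. I'll hold briefly, release and rise.

```bash
python3 -m creep '0 0 0 0; 0 0 0 0' >/dev/null; python3 tq.py; python3 -m creep '0 0 0 0; 0 0 0 0; 0 0 0 0; 0 0 0 0' 0; python3 -m creep '0 0 30 0; 0 0 70 0; 0 0 110 0; 0 0 130 0; 0 0 130 0'; python3 -m creep '-20 0 0 0; -70 0 0 0; -120 0 0 0; -120 0 0 0'>/dev/null; python3 - <<'E'
from h import *
c=snap("scene","pics/sc6.png"); print(sensors.sense()["t"])
cv2.imwrite("pics/c8.png",cv2.resize(c["frame"][110:260,200:420,::-1],(800,545),interpolation=cv2.INTER_CUBIC))
E
```

```text
TZ [ 0.714 -1.004  0.342] yaw 86.6 j7 -0.32
t: 18.92
eef_pos: [0.6043, -0.0872, 0.0699]
tool_rot: [0.729, 0.684, -0.0, -0.0]
wrist_force: [-0.0, -0.3, 0.9]
grip_width: 0.998
grasp_force: 0.0
t: 19.55
eef_pos: [0.6053, -0.0869, 0.2011]
tool_rot: [0.729, 0.684, 0.001, 0.001]
wrist_force: [-0.2, 0.3, -1.5]
grip_width: 1.0
grasp_force: 0.0
20.1
```

View pics/c8.png

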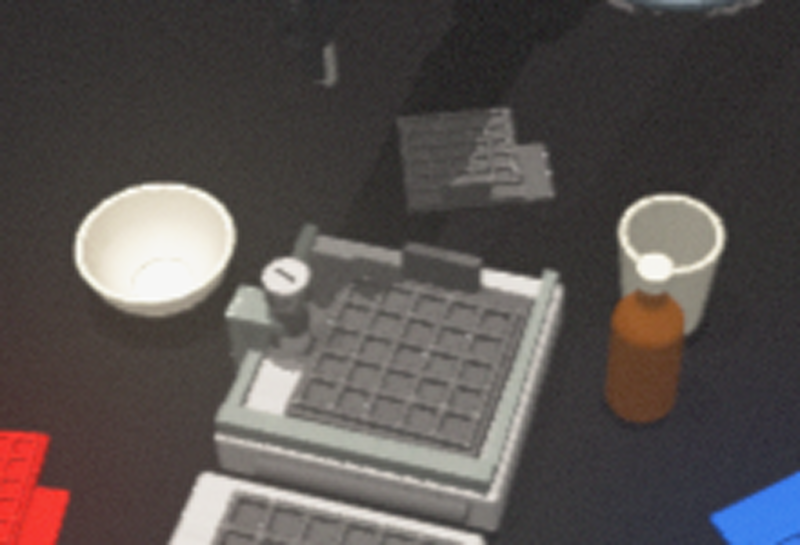

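The plate's rear edge meets the rear stop, with no bed showing between them (crop 290–480, 415–450). The head shows its slot at (285,275), the robot is clear, and the bottle, cup and bowl stand where they were.

```bash
python3 -c "
from h import *
print(manip.hand_in())"
```

```text
the job is handed in; nothing more can be done
None
```

I pushed the plate home against its rear stop, turned the thumbscrew to a snug ~0.3 Nm and let go, left the bottle, cup and bowl standing where they were, and handed the job in at about 20 s; the hand-in gave no verdict.

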